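# Pack and latch the allergy-meal carrier

## Task

Pack the allergy meal for the classroom: set the covered yellow bowl down gently in the empty compartment of the carrier without tipping it, and press the yellow spoon into the spring clip inside the open lid. Then swing the lid over and push it down against its gasket until the latch catches, and let go. Leave the white bowls and the steel cup where they stand.

Things in the scene. Friction and masses are not known exactly. Their poses are not given: they have to be found in the camera images.
- carrier: White tub of the meal carrier, fixed, outside 140 (x) x 240 (y) x 120 mm high, open on top; walls and floor 6 mm. Origin: centre of its underside; z up. Lid hinge on its +x side, latch on its -x side. A 50 mm high divider (height from the table) at y = +8 mm splits it: at -y the empty bowl compartment, 128 x 120 mm clear; at +y a fixed snack pot with a pink cap, 52 mm high
- bowl_spot (a point): Centre of the clear floor of the bowl compartment, 6 mm above the table (carrier x 0, y -54 mm); axes as the carrier
- lid (a joint): Yellow lid's angle, rad: 0 closed, 1.57 upright, 2.45 wide open on its stop; starts at 2.3 to 2.45. A stiff hinge keeps it where it is left; about 2.5 N at its edge (4.5 N at the clip) moves it. Below 0.03 it squeezes the gasket; some 12 to 18 N near the front edge brings it to 0 so that the latch catches. Latched it stays below 0.015; if not, it springs back to 0.03 or more
- lid_hinge (a point): Middle of the hinge axis, 120 mm above the table, at carrier x +70 mm. Axes move with the lid: y along the hinge, -x from the hinge to the lid's free edge, z out of its outer face (up when closed; down and away from the tub when wide open). The lid is a plate 142 mm (along -x) x 240 mm (y), inner face at z = +1 mm, outer face at +11 mm
- lid_edge (a point): Middle of the lid's free edge on its outer face (lid x -142, z +11 mm); axes as lid_hinge. A tongue 50 mm wide stands out another 12 mm from the edge
- lid_clip (a point): Where the middle of the spoon's handle axis sits when home in the white clip on the lid's inner face (lid x -72, y 0, z -15 mm); axes as lid_hinge. The handle lies along y and is pressed in along +z square to the lid with 5 to 10 N: the lid first gives way back onto its stop, then the clip snaps. Sprung prong pairs, 12 mm wide, at y -30 and +30 mm, stand 31 mm off the inner face, 37 mm across in x
- spoon: Child's spoon lying on the table, round yellow handle 14 mm thick and 96 mm long, then a flat white bowl 43 x 29 mm; origin under the middle of the handle, x along the handle towards the bowl, whose tip is at x = +98 mm. 35 g. Either end may point either way in the clip
- spoon_grip (a point): Middle of the spoon's handle on its axis (7 mm above the spoon's origin); axes as the spoon
- bowl: Yellow bowl with its cover on (one piece), 100 mm across, 55 mm high to the top of the cover, plus an upright round knob 22 mm across and 22 mm tall on top (height over all 77 mm); foot 58 mm across; origin: centre of its foot, z up. About 220 g
- white_bowl_a: Bystander: white covered bowl of the same shape; origin as the bowl
- white_bowl_b: Bystander: white covered bowl of the same shape; origin as the bowl
- cup: Bystander: steel cup, 72 mm across, 85 mm high, by the carrier's -y end; origin: centre of its foot
- latch_top (a point): Top of the sprung grey latch hook, 150 mm above the table, 50 mm wide, on the middle of the tub's -x side; the hook lies outside carrier x = -78 mm. Leave it alone: the closing lid's tongue pushes it aside and it snaps back over the tongue by itself. Axes as the carrier
Mind the look-alikes: they are no part of the job. Of the things shaped like the spoon, the yellow one is meant. Leave any red look-alike of the bowl alone.

How it is judged:
On the way:
1. the bowl stands in its compartment and the spoon is home in the clip, both let go, with the lid still open (horizontal distance between bowl and bowl_spot below 0.02 m and z of bowl in the frame of bowl_spot between -0.005 and 0.005 m and angle between bowl's own z axis and vertical below 0.1 rad and x of spoon_grip in the frame of lid_clip between -0.005 and 0.005 m and z of spoon_grip in the frame of lid_clip between -0.005 and 0.005 m and y of spoon_grip in the frame of lid_clip between -0.014 and 0.014 m and angle between the x axis of spoon and the y axis of lid_clip, either way round below 0.12 rad and value of joint lid above 1.2 rad and contact force between the fingers and bowl below 0.1 N and contact force between the fingers and spoon below 0.1 N), for 0.2 s.
At the end, for the whole second after the job is handed in: The lid stays latched (angle below 0.02 rad), the yellow bowl stands upright (0.1 rad) on the bowl compartment's floor (20 mm from its middle, 5 mm in height), and the spoon sits home in the clip (5 mm across and in depth, 14 mm along, 0.12 rad); all at rest (value of joint lid below 0.02 rad and horizontal distance between bowl and bowl_spot below 0.02 m and z of bowl in the frame of bowl_spot between -0.005 and 0.005 m and angle between bowl's own z axis and vertical below 0.1 rad and x of spoon_grip in the frame of lid_clip between -0.005 and 0.005 m and z of spoon_grip in the frame of lid_clip between -0.005 and 0.005 m and y of spoon_grip in the frame of lid_clip between -0.014 and 0.014 m and angle between the x axis of spoon and the y axis of lid_clip, either way round below 0.12 rad and linear speed of each of bowl, spoon below 0.02 m/s); the robot touches nothing.
It fails at once if a white bowl is shifted by more than 30 mm (distance of any of white_bowl_a, white_bowl_b from where it was at the start of the episode above 0.03 m).
It fails at once if the steel cup is shifted by more than 30 mm (distance of cup from where it was at the start of the episode above 0.03 m).
It fails at once if the yellow bowl is tipped by more than 30 degrees (angle between bowl's own z axis and vertical above 0.52 rad).
It fails at once if the yellow bowl is dropped (it falls free faster than 0.5 m/s, about 13 mm of fall) (contact force between the fingers and bowl below 0.1 N and linear speed of bowl above 0.5 m/s).
It also fails if it takes over 72 s, if anything falls off the work surface, if the arm or the gripper's body presses on something with over 40 N, if the wrist force passes 120 N, or if a joint passes its speed limit or range.

## Robot

A 7-joint arm with a two-finger parallel gripper is mounted at the origin on the work surface. World frame = base frame: x ahead of the robot, y to its left, z up, the work surface at z = 0. Lengths are in m, angles in rad, forces in N, time in s.
With the tool pointing down it reaches from about 0.35 to 0.9 m from the base axis. Payload 8.1 kg.
Tool frame: the origin (TCP) lies between the finger pads; the fingertips stand tips_ahead ahead of it and the grasp point (between the pads) lies 11 mm behind it (tips_ahead is the distance from the TCP to the fingertips, in m); z points along the fingers, y is the direction in which the jaws open and shut (so a half turn about z gives the same grasp; the last joint's range is limited). The gripper opens to 92 mm and grips with 3 to 60 N. Pads are 19 mm wide; open, the fingers measure 130 mm over their backs; the gripper's body (75 mm by 190 mm) begins 47 mm behind the grasp point.
Start: joints at [1.154, 0.434, 0.025, 1.573, -0.012, 1.134, -0.075], TCP at [0.193, -0.595, 0.235] pointing down, gripper open.
Joint ranges: [-2.62, 2.62], [-0.44, 2.09], [-1.27, 1.32], [0.08, 2.57], [-1.32, 4.46], [0.12, 2], [-2.74, 2.74]. Speed limits (rad/s): [2.22, 2.22, 3.01, 3.01, 3.14, 3.14, 3.14].

## Interface

Orientations are given as a rotation vector (axis times angle).
In Python, from cell import sense, capture, sign_off, boxes_of, masks_of, tip_of, tips_ahead gives the robot as it stands. The module is installed in compiled form; this text tells all that it offers.
- The arm moves only by the tool drive_tool, never from a script. Its argument "deltas" is a list of rows, each an object with "hand": the opening, from -1 (shut) to 1 (fully open), so that 0 is half open; "linear": the shift along the tool's x, y, z in mm, a list of three; "spin": the turn about the tool's z in degrees. A call has 1 to 20 rows; each row is the pose to reach, as a shift and turn from the pose measured when the call began, along the tool's axes at that moment; what a row does not reach only later rows make up. A row lasts 1/12 s, in which the tool goes at most 41.7 mm and 7.16 degrees, less where a joint would pass 70% of its speed; a pose out of reach is approached as far as the arm can. A call with a gripper value outside its range is refused whole. The fingers move at their own pace and stop on an object; "grip_force" is the grip in N (left out, the last holds). Time passes only in rows, so rows that repeat a pose let the fingers close. It gives the time, the measured TCP pose, the force and the opening at its end, in the units of the state.
- sense(): the state, without advancing time (a new reading comes with each control period).
- capture(name): name is "scene" or "side" or "wrist"; returns a dict with "frame" (384x512x3 uint8, blue, green, red), "range_z" (384x512 float32, m along the optical axis (not along the pixel's ray), 0 where there is no reading), "K" (3x3 intrinsics, pixels), "extrinsics" (4x4, takes a point from world to camera coordinates). Camera axes: x right, y up, looking along -z (the intrinsics and any distortion apply to the point x, -y, -z); pixel columns grow to the right and rows downward; lengths in m; the calibration is good to about 2 mm. A picture is of the moment at which its call begins.
- sign_off(): hands the job in, once; it reports no verdict.
Trained networks look in the newest picture that a camera, given by its name, has taken for a name from the list of things; names that differ only in an ending like _2 or _b are one class to them, and where a whole thing is asked for, a point or a joint stands for the part that bears it (a point fixed in the world has none). Each returns a list of dicts, best first, with "confidence" (0 to 1); they miss things now and then, are a little off and sometimes report something else, mostly with a low value. They report only what shows in the picture. A call takes as long as a camera call. They do not tell look-alikes from the thing itself.
- boxes_of(camera, thing): "xyz" ([x, y, z] in m, in world coordinates, good to about 4 mm: the middle of the surface that is visible of it).
- masks_of(camera, thing): "mask" (384x512 bool, what is visible of it).
- tip_of(camera, thing): "xyz" ([x, y, z] in m, in world coordinates, good to about 4 mm: a listed point, or the origin of a listed thing).
The state is a dict: "clock": time; "qpos": joint angles; "joint_velocities": joint speeds; "joint_torque": joint torques, N m; "tool_pos": TCP position; "tool_rot": TCP orientation; "contact_force": force on the tool from outside, world axes, zero at the start; "moment": the same for the moment, N m; "width": finger opening in m.
Only numpy, scipy, OpenCV 4.12 (cv2) and the standard library are available. Lean on these libraries where they do the work, as an engineer would, in place of code of your own. Each camera call takes 0.05 s, during which the arm holds its last target. There are 200 camera calls.

## Working session

There is one attempt and no reset: what is moved stays moved. The work goes in short steps, Python scripts to look and compute and a tool call to move; the robot and the scene stay as the last step left them, time stands still between calls to the robot, and variables do not carry over. Pictures are saved under pics/ and viewed, about 8 in all and at most 12, crops included, and the job is handed in when it is done.

Besides the shell and the picture viewer there is one more tool, called after ">>>" as a command line: name --argument value ..., lists and objects as JSON in quotes. drive_tool: Moves the arm, as the interface text tells. Its arguments: {"type":"object","properties":{"deltas":{"type":"array","items":{"type":"object","properties":{"hand":{"type":"number"},"linear":{"type":"array","items":{"type":"number"}},"spin":{"type":"number"}}}},"grip_force":{"type":"number"}},"required":["deltas"]}

```bash
mkdir -p pics; cat > h.py <<'E'
import numpy as np, cv2
from scipy.spatial.transform import Rotation as R
from cell import sense, capture, sign_off, boxes_of, masks_of, tip_of, tips_ahead
def cloud(c):
    K=c["K"];E=c["extrinsics"];z=c["range_z"].astype(float)
    v,u=np.mgrid[0:384,0:512]
    p=np.stack([(u-K[0,2])/K[0,0]*z,-(v-K[1,2])/K[1,1]*z,-z],-1)
    return (p-E[:3,3])@E[:3,:3], z>0
def px(c,P):
    q=c["extrinsics"][:3,:3]@np.asarray(P)+c["extrinsics"][:3,3]
    return np.round([c["K"][0,0]*q[0]/-q[2]+c["K"][0,2], c["K"][1,1]*-q[1]/-q[2]+c["K"][1,2]]).astype(int)
def tool(P,s=None):
    s=s or sense(); return R.from_rotvec(s["tool_rot"]).inv().apply(np.asarray(P)-s["tool_pos"])*1000
np.set_printoptions(precision=4,suppress=True)
E
python3 - <<'E'
from h import *
s=sense();print(s["clock"],s["tool_pos"],s["tool_rot"],s["width"],s["contact_force"],"tips",tips_ahead if not callable(tips_ahead) else tips_ahead())
print(R.from_rotvec(s["tool_rot"]).as_matrix())
ims=[]
for n in ["scene","side"]:
    c=capture(n);ims.append(c["frame"])
    for t in ["carrier","bowl","spoon","spoon_grip","lid_clip","lid_hinge","lid_edge","bowl_spot","cup","white_bowl_a","latch_top"]:
        for f in ([tip_of] if t not in("spoon",) else [tip_of,boxes_of]):
            try:
                for d in f(n,t): print(n,t,f.__name__,np.array(d["xyz"]),round(d["confidence"],2),px(c,d["xyz"]))
            except Exception as e: print(n,t,e)
    np.savez("c_"+n,**c)
cv2.imwrite("pics/a.png",np.vstack(ims)[:, :] if 0 else cv2.resize(np.hstack(ims),(1024,384)))
cv2.imwrite("pics/scene.png",cv2.resize(ims[0],(800,600)));cv2.imwrite("pics/side.png",cv2.resize(ims[1],(800,600)))
E
```

```text
0.0 [ 0.1927 -0.594   0.2339] [-3.1014 -0.4906  0.0006] 0.09178955555223532 [-0.6561 -0.2427 -1.1049] tips 0.008
[[ 0.9512  0.3086 -0.0006]
 [ 0.3086 -0.9512  0.0015]
 [-0.0001 -0.0017 -1.    ]]
scene bowl call [ 0.5793 -0.2425 -0.0019] 0.92 [189 264]
scene bowl call [ 0.7431 -0.2199  0.0005] 0.7 [205 325]
scene spoon call [ 0.4005 -0.2343 -0.0011] 0.77 [188 211]
scene spoon call [ 0.2422 -0.2798 -0.004 ] 0.7 [170 176]
scene spoon call [0.452  0.1729 0.1805] 0.4 [352 152]
scene spoon call [ 0.5716 -0.3936 -0.0003] 0.25 [122 270]
scene spoon call [ 0.216  -0.2653  0.0087] 0.73 [174 167]
scene spoon call [ 0.3901 -0.2616  0.009 ] 0.68 [177 206]
scene spoon call [ 0.501  -0.0196  0.1209] 0.32 [277 192]
scene spoon_grip call [ 0.4001 -0.2337  0.0044] 0.85 [188 209]
scene spoon_grip call [ 0.2335 -0.2799  0.0056] 0.45 [169 172]
scene lid_clip call [0.4532 0.1718 0.1853] 0.66 [352 150]
scene lid_hinge call [0.4549 0.1295 0.1204] 0.61 [332 174]
scene lid_edge call [0.4402 0.2433 0.2136] 0.87 [380 135]
scene bowl_spot call [0.5275 0.0748 0.0051] 0.88 [314 229]
scene bowl_spot call [0.4514 0.
[... 742 characters left out ...]
 call [ 0.388  -0.2525  0.0039] 0.71 [305 194]
side spoon call [ 0.2083 -0.2632  0.0063] 0.66 [374 199]
side spoon_grip call [ 0.4031 -0.2389  0.0079] 0.81 [298 195]
side lid_clip call [0.4529 0.1715 0.1794] 0.97 [238 260]
side lid_hinge call [0.4513 0.1708 0.1809] 0.27 [239 259]
side lid_edge call [0.4412 0.2385 0.2145] 0.86 [233 278]
side bowl_spot call [0.4728 0.0651 0.0026] 0.17 [245 281]
side cup call [ 0.6449  0.1018 -0.0053] 0.87 [161 284]
side white_bowl_a call [ 0.4329 -0.3825  0.001 ] 0.72 [295 166]
side white_bowl_a call [ 0.5746 -0.3934  0.0025] 0.59 [248 159]
side white_bowl_a call [0.4726 0.0655 0.0008] 0.51 [245 281]
side latch_top call [ 0.4941 -0.0271  0.1476] 0.89 [243 197]
```

View pics/scene.png

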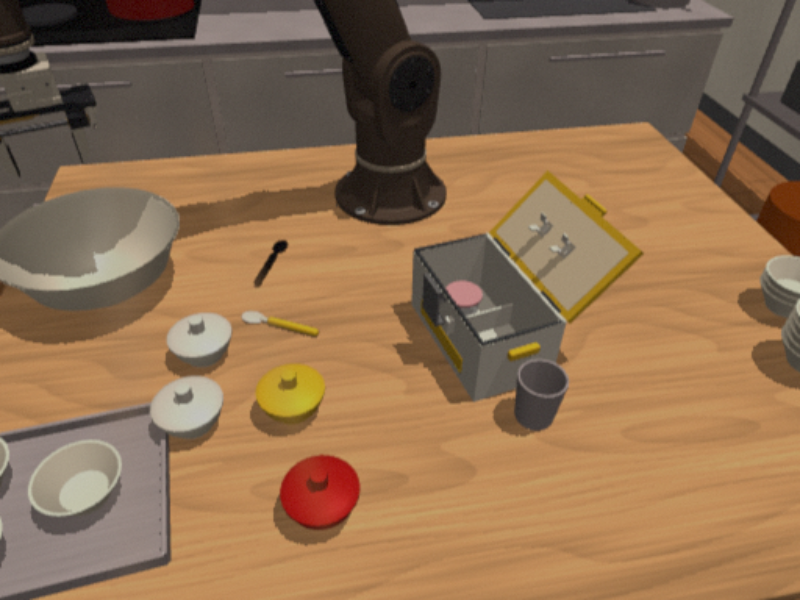

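View pics/side.png

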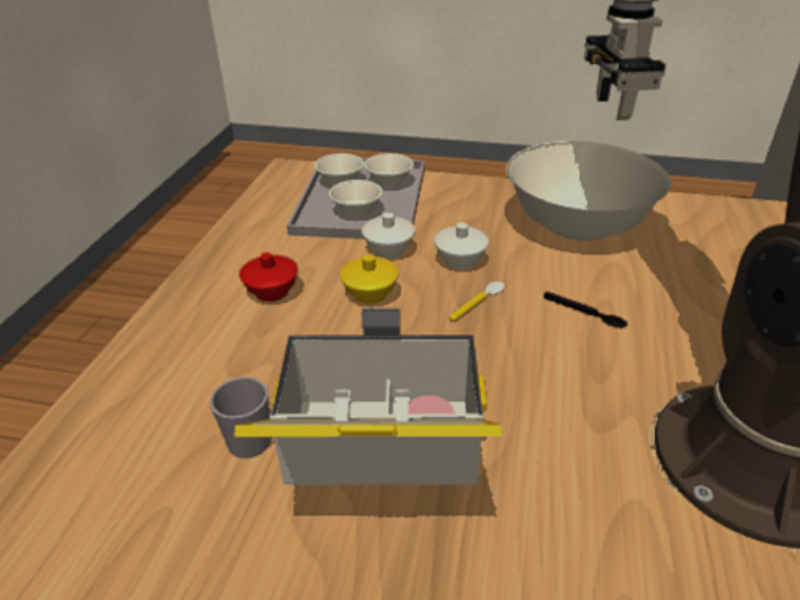

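The scene picture (800 px wide) shows these look-alikes:
- **Bowls:** yellow (290,390), red (320,490), white (200,338) and (187,405). I take the yellow one.
- **Spoons:** yellow handle with white bowl (290,325), black (270,262). I take the yellow one.

The carrier is at (490,315) with its lid open to +y, and the cup is at (540,392). The side view agrees, with the yellow bowl at (370,278) and the yellow spoon at (478,302). Next I'll measure these more finely from the depth images.

```bash
cat > m.py <<'E'
from h import *
from scipy.optimize import least_squares
pts={}
for n in ["scene","side"]:
    c=dict(np.load(f"c_{n}.npz"));P,ok=cloud(c);hsv=cv2.cvtColor(c["frame"],cv2.COLOR_BGR2HSV)
    yel=ok&(abs(hsv[...,0].astype(int)-26)<8)&(hsv[...,1]>170)&(hsv[...,2]>80)
    xy=P[...,:2]
    # bowl: knob
    b=yel&(np.linalg.norm(xy-[.578,-.244],axis=-1)<.07)
    q=P[b];k=q[q[:,2]>.066];print(n,"bowl n",len(q),"knob",len(k),k.mean(0) if len(k) else 0,"zmax",q[:,2].max(),"xy mid",(q.min(0)+q.max(0))/2)
    t=q[q[:,2]>.074];print(" knob top",len(t),np.median(t,0) if len(t) else 0)
    r=q[(q[:,2]>.03)&(q[:,2]<.062)]
    # spoon
    s=yel&(np.linalg.norm(xy-[.40,-.236],axis=-1)<.08)&(P[...,2]<.03)
    q=P[s];m=cv2.minAreaRect(q[:,:2].astype(np.float32)*1000);print(" spoon",len(q),m,"zmax",np.percentile(q[:,2],95))
    l=yel&(P[...,2]>.1)&(xy[...,1]>.1)
    q=P[l];print(" lid yellow",len(q),q.min(0),q.max(0))
    # carrier rim & lid plane
    g=ok&(np.linalg.norm(xy-[.473,.066],axis=-1)<.16)&(abs(P[...,2]-.12)<.004)&(xy[...,1]<.135)
    q=P[g];m=cv2.minAreaRect(q[:,:2].astype(np.float32)*1000);print(" rim",len(q),m,np.median(q[:,2]))
    pts[n]=(P,ok)
    L=ok&(P[...,2]>.135)&(P[...,2]<.26)&(xy[...,1]>.12)&(xy[...,1]<.27)&(xy[...,0]>.3)&(xy[...,0]<.62)
    q=P[L]
    if len(q)>50:
        rng=np.random.default_rng(0);best=None
        for i in range(300):
            a=q[rng.choice(len(q),3,False)];nn=np.cross(a[1]-a[0],a[2]-a[0]);
            if np.linalg.norm(nn)<1e-5: continue
            nn/=np.linalg.norm(nn);inl=abs((q-a[0])@nn)<.0025
            if best is None or inl.sum()>best.sum(): best=inl
        w=q[best];ce=w.mean(0);nn=np.linalg.svd(w-ce,full_matrices=False)[2][2];nn*=np.sign(nn[2])
        h=np.hypot(*nn[:2]);print(" lid plane",len(w),"n",nn,"theta",np.arctan2(h,-nn[2]),"yaw of -n hor",np.degrees(np.arctan2(-nn[1],-nn[0])),ce)
        # cross with z=.12
        print("  hinge line at z.12: n_h.xy=",(nn@ce-nn[2]*.12)/h, nn[:2]/h)
E
python3 m.py; python3 - <<'E'
import cv2,numpy as np
a=np.load('c_scene.npz')['frame'];b=np.load('c_side.npz')['frame']
cv2.imwrite('pics/crop.png',np.vstack([cv2.resize(a[190:290,95:345],(750,300),interpolation=2),np.hstack([cv2.resize(b[145:220,190:340],(400,200)),cv2.resize(b[10:85,350:480],(350,200))])]))
E
```

```text
scene bowl n 1298 knob 91 [ 0.5765 -0.245   0.0757] zmax 0.08072684645758244 xy mid [ 0.5764 -0.2475  0.04  ]
 knob top 64 [ 0.5747 -0.2452  0.0782]
 spoon 159 ((404.0904846191406, -235.31353759765625), (91.4295425415039, 12.50446605682373), 59.29034423828125) zmax 0.017155044290392392
 lid yellow 1161 [0.3237 0.1129 0.1   ] [0.5995 0.265  0.2312]
 rim 509 ((477.0256652832031, 58.64837646484375), (243.06248474121094, 172.60061645507812), 11.214173316955566) 0.12105467038929099
 lid plane 3719 n [ 0.1475 -0.6953  0.7035] theta 2.3510791709862726 yaw of -n hor 101.97408415665369 [0.4607 0.1961 0.1813]
  hinge line at z.12: n_h.xy= -0.03555958030182874 [ 0.2075 -0.9782]
side bowl n 870 knob 59 [ 0.5705 -0.2424  0.0749] zmax 0.08098820066567362 xy mid [ 0.5776 -0.2434  0.0403]
 knob top 37 [ 0.5708 -0.2439  0.078 ]
 spoon 149 ((403.8207702636719, -237.47457885742188), (91.11048889160156, 23.819623947143555), 60.00416564941406) zmax 0.016589028777800174
 lid yellow 1210 [0.3215 0.1331 0.1349] [0.5724 0.2628 0.2305]
 rim 768 ((476.35028076171875, 54.961280822753906), (239.5831756591797, 168.1585693359375), 11.743840217590332) 0.12110877076501261
 lid plane 1123 n [ 0.1436 -0.671   0.7275] theta 2.3854035582497137 yaw of -n hor 102.0810471101604 [0.4442 0.2187 0.2052]
  hinge line at z.12: n_h.xy= -0.030574366567479257 [ 0.2093 -0.9779]
```

View pics/crop.png

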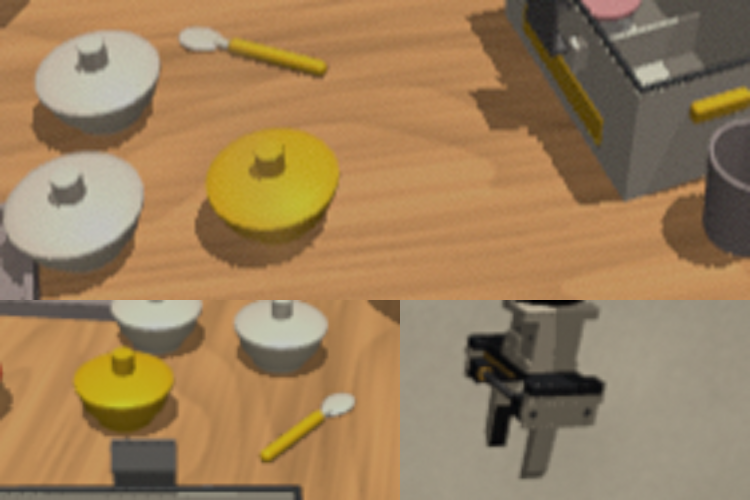

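The crop confirms both choices: the yellow bowl with its knob at (270,155), and the yellow-handled spoon at (275,57) with its white bowl end. Carrier x axis is about (-0.205, 0.979), and the lid is at about 2.37 rad. I'm moving above the yellow bowl.

>>> drive_tool --deltas '[{"hand": 0.2,"linear": [40,-18,0],"spin": -7},{"hand": 0.2,"linear": [80,-36,0],"spin": -14},{"hand": 0.2,"linear": [120,-54,0],"spin": -21},{"hand": 0.2,"linear": [160,-72,0],"spin": -28},{"hand": 0.2,"linear": [200,-90,0],"spin": -35},{"hand": 0.2,"linear": [240,-108,10],"spin": -42},{"hand": 0.2,"linear": [280,-126,20],"spin": -49},{"hand": 0.2,"linear": [320,-144,30],"spin": -56},{"hand": 0.2,"linear": [360,-162,40],"spin": -63},{"hand": 0.2,"linear": [400,-180,50],"spin": -70},{"hand": 0.2,"linear": [435,-197,60],"spin": -77},{"hand": 0.2,"linear": [471,-214,70],"spin": -84},{"hand": 0.2,"linear": [471,-214,70],"spin": -84},{"hand": 0.2,"linear": [471,-214,70],"spin": -84},{"hand": 0.2,"linear": [471,-214,70],"spin": -84}]' --grip_force 20

```text
clock: 2.55
tool_pos: [0.5756, -0.2438, 0.1641]
tool_rot: [-1.973, -2.443, -0.001]
contact_force: [-1.2, -0.7, 0.6]
width: 0.0554
```

```bash
python3 - <<'E'
from h import *
s=sense();print(s["clock"],s["tool_pos"],s["width"],s["contact_force"],s["qpos"]);print(R.from_rotvec(s["tool_rot"]).as_matrix())
c=capture("wrist");P,ok=cloud(c);hsv=cv2.cvtColor(c["frame"],cv2.COLOR_BGR2HSV)
yel=ok&(abs(hsv[...,0].astype(int)-26)<8)&(hsv[...,1]>150)&(hsv[...,2]>70)
b=yel&(np.linalg.norm(P[...,:2]-[.575,-.2445],axis=-1)<.08);q=P[b]
print(len(q),q[:,2].max() if len(q) else 0)
t=q[q[:,2]>.072];print("knob",len(t),t.mean(0),(t.min(0)+t.max(0))/2)
r=q[(q[:,2]>.03)];print("rim mid",(r.min(0)+r.max(0))/2,r.max(0)-r.min(0))
T=np.array([*((t.min(0)+t.max(0))/2)[:2],.068]);print("tool",tool(T,s))
for d in tip_of("wrist","bowl"):print(d["xyz"],d["confidence"])
cv2.imwrite("pics/w1.png",c["frame"])
E
```

```text
2.55 [ 0.5756 -0.2438  0.1641] 0.055379889533176456 [-1.1654 -0.673   0.5521] [ 0.5909  0.5357 -0.4096  1.6302  0.2389  1.0265  0.3199]
[[-0.2102  0.9776 -0.0006]
 [ 0.9776  0.2102  0.001 ]
 [ 0.0011 -0.0004 -1.    ]]
9127 0.25079258950103234
knob 2496 [ 0.5839 -0.2204  0.2151] [ 0.5835 -0.2291  0.1614]
rim mid [ 0.5755 -0.2456  0.1465] [0.1046 0.0999 0.2085]
tool [12.6672 10.8325 96.1188]
[0.5735, -0.2477, 0.0013] 0.82
[0.7474, -0.2169, -0.0022] 0.74
```

View pics/w1.png

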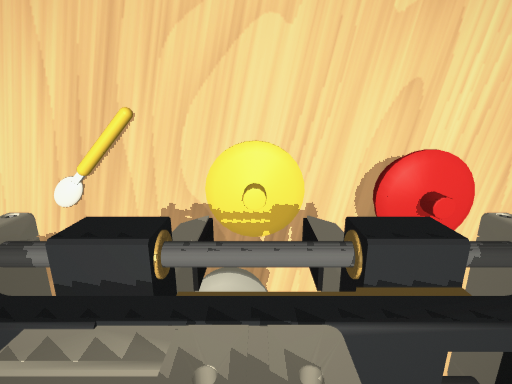

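The wrist picture shows the knob at (255,200), midway between the fingers at columns 205 and 312. The red bowl is to the right and well clear. I'm descending and gripping the knob.

>>> drive_tool --deltas '[{"hand": 0.2,"linear": [-2,0,25],"spin": 0},{"hand": 0.2,"linear": [-2,0,50],"spin": 0},{"hand": 0.2,"linear": [-2,0,75],"spin": 0},{"hand": 0.2,"linear": [-2,0,90],"spin": 0},{"hand": 0.2,"linear": [-2,0,98],"spin": 0},{"hand": 0.2,"linear": [-2,0,98],"spin": 0},{"hand": 0.2,"linear": [-2,0,98],"spin": 0},{"hand": -0.4,"linear": [-2,0,98],"spin": 0},{"hand": -0.6,"linear": [-2,0,98],"spin": 0},{"hand": -0.8,"linear": [-2,0,98],"spin": 0},{"hand": -1,"linear": [-2,0,98],"spin": 0},{"hand": -1,"linear": [-2,0,98],"spin": 0},{"hand": -1,"linear": [-2,0,98],"spin": 0},{"hand": -1,"linear": [-2,0,98],"spin": 0}]' --grip_force 25

```text
clock: 3.82
tool_pos: [0.5744, -0.2491, 0.0669]
tool_rot: [1.98, 2.439, -0.002]
contact_force: [-1.8, -0.1, 3.2]
width: 0.0209
```

>>> drive_tool --deltas '[{"hand": -1,"linear": [0,0,-10]},{"hand": -1,"linear": [0,0,-25]},{"hand": -1,"linear": [0,0,-45]},{"hand": -1,"linear": [0,0,-65]},{"hand": -1,"linear": [0,0,-85]},{"hand": -1,"linear": [0,0,-105]},{"hand": -1,"linear": [0,0,-125]},{"hand": -1,"linear": [10,1,-145]},{"hand": -1,"linear": [25,2,-160]},{"hand": -1,"linear": [45,3,-170]},{"hand": -1,"linear": [70,5,-175]},{"hand": -1,"linear": [95,7,-175]},{"hand": -1,"linear": [120,9,-175]},{"hand": -1,"linear": [145,11,-175]},{"hand": -1,"linear": [170,13,-175]},{"hand": -1,"linear": [195,14,-175]},{"hand": -1,"linear": [220,16,-175]},{"hand": -1,"linear": [245,18,-175]},{"hand": -1,"linear": [270,20,-175]},{"hand": -1,"linear": [290,21,-175]}]'

```text
schema error: expected keys hand, linear, spin
```

>>> drive_tool --deltas '[{"hand": -1,"linear": [15,1,0]},{"hand": -1,"linear": [26,2,0]},{"hand": -1,"linear": [26,2,0]},{"hand": -1,"linear": [26,2,0]},{"hand": -1,"linear": [26,2,0]}]'

```text
schema error: expected keys hand, linear, spin
```

```bash
cat > look.py <<'E'
from h import *
import sys
s=sense();print(s["clock"],s["tool_pos"],s["width"],s["contact_force"]);print(R.from_rotvec(s["tool_rot"]).as_matrix())
xc=np.array([-.205,.979]);yc=np.array([-.979,-.205])
print("tool in carrier mm",1000*(s["tool_pos"][:2]@xc+.0355),1000*(s["tool_pos"][:2]@yc+.4785))
E
cat > l2.py <<'E'
from look import *
for n in ["scene","side"]:
    c=capture(n);P,ok=cloud(c);np.savez("d_"+n,**c)
    hsv=cv2.cvtColor(c["frame"],cv2.COLOR_BGR2HSV)
    yel=ok&(abs(hsv[...,0].astype(int)-26)<8)&(hsv[...,1]>150)&(hsv[...,2]>70)
    b=yel&(np.linalg.norm(P[...,:2]-s["tool_pos"][:2],axis=-1)<.065)&(P[...,2]<.25)&(P[...,2]>.05);q=P[b]
    if len(q): print(n,"bowl yellow",len(q),(q.min(0)+q.max(0))/2,q.min(0),q.max(0))
    for t in ["bowl","bowl_spot","carrier","lid_clip"]:
        for d in tip_of(n,t):
            X=np.array(d["xyz"])
            if d["confidence"]>.4: print(n,t,X,round(d["confidence"],2),"car",1000*(X[:2]@xc+.0355),1000*(X[:2]@yc+.4785))
    # rim walls: fit using long x edges, short y edges
    u=1000*(P[...,:2]@xc+.0355);v=1000*(P[...,:2]@yc+.4785);g=ok&(abs(P[...,2]-.120)<.003)
    for nm,a,sel in [("x-",u,(abs(u+67)<12)&(abs(v)>30)&(abs(v)<105)),("y-",v,(abs(v+117)<12)&(abs(u)<55)),("y+",v,(abs(v-117)<12)&(abs(u)<55))]:
        w=a[g&sel]; print("  rim",nm,len(w),np.percentile(w,[5,50,95]) if len(w) else 0)
cv2.imwrite("pics/%s.png"%sys.argv[1],np.hstack([cv2.resize(np.load("d_scene.npz")["frame"][100:300,220:460],(400,333)),cv2.resize(c["frame"][160:340,130:350],(400,333))]))
E
python3 l2.py p4
```

```text
3.8167 [ 0.5744 -0.2491  0.0669] 0.02090802394594312 [-1.7549 -0.0583  3.21  ]
[[-0.2059  0.9786 -0.0009]
 [ 0.9786  0.2059 -0.0012]
 [-0.001  -0.0011 -1.    ]]
tool in carrier mm -326.0715602700091 -32.75052152831409
scene bowl yellow 292 [ 0.5852 -0.2463  0.1034] [ 0.549  -0.2926  0.05  ] [ 0.6214 -0.2001  0.1568]
scene bowl [ 0.7413 -0.2201  0.0002] 0.71 car -331.94440000000003 -202.11219999999992
scene bowl [ 0.5748 -0.2411 -0.0001] 0.7 car -318.3709 -34.803699999999935
scene bowl [ 0.571  -0.3925  0.0025] 0.51 car -465.81250000000006 -0.04650000000000487
scene bowl_spot [0.5277 0.074  0.0062] 0.58 car -0.23249999999998966 -53.288300000000014
scene carrier [ 0.4775  0.0638 -0.0032] 0.87 car 0.07270000000000193 -2.051499999999984
scene lid_clip [0.4519 0.174  0.1863] 0.8 car 113.20649999999999 0.4198999999999731
  rim x- 57 [-66.2481 -65.4393 -64.3004]
  rim y- 86 [-121.3302 -119.8958 -117.5608]
  rim y+ 68 [112.2111 114.4245 116.8761]
side bowl yellow 515 [ 0.5698 -0.2409  0.1043] [ 0.5234 -0.2854  0.05  ] [ 0.6162 -0.1964  0.1586]
side bowl [ 0.5753 -0.2443 -0.0021] 0.91 car -321.6062 -34.63720000000009
side carrier [0.4745 0.066  0.0029] 0.66 car 2.8415000000000177 0.4345000000000043
side lid_clip [0.4511 0.1679 0.1802] 0.73 car 107.39860000000002 2.4536000000000002
  rim x- 165 [-63.3922 -61.4972 -59.7791]
  rim y- 80 [-118.6755 -113.8304 -113.0061]
  rim y+ 55 [114.6338 115.2961 120.4986]
```

View pics/p4.png

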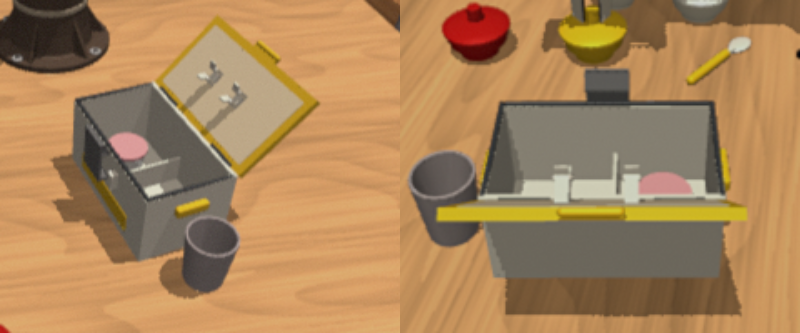

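The camera view shows the bowl still standing where I gripped it. The call was refused because "spin" has to be given, so I'm resending it with that key.

>>> drive_tool --deltas '[{"hand": -1,"linear": [0,0,-10],"spin": 0},{"hand": -1,"linear": [0,0,-25],"spin": 0},{"hand": -1,"linear": [0,0,-45],"spin": 0},{"hand": -1,"linear": [0,0,-65],"spin": 0},{"hand": -1,"linear": [0,0,-85],"spin": 0},{"hand": -1,"linear": [0,0,-105],"spin": 0},{"hand": -1,"linear": [0,0,-125],"spin": 0},{"hand": -1,"linear": [10,1,-145],"spin": 0},{"hand": -1,"linear": [25,2,-160],"spin": 0},{"hand": -1,"linear": [45,3,-170],"spin": 0},{"hand": -1,"linear": [70,5,-175],"spin": 0},{"hand": -1,"linear": [95,7,-175],"spin": 0},{"hand": -1,"linear": [120,9,-175],"spin": 0},{"hand": -1,"linear": [145,11,-175],"spin": 0},{"hand": -1,"linear": [170,13,-175],"spin": 0},{"hand": -1,"linear": [195,14,-175],"spin": 0},{"hand": -1,"linear": [220,16,-175],"spin": 0},{"hand": -1,"linear": [245,18,-175],"spin": 0},{"hand": -1,"linear": [270,20,-175],"spin": 0},{"hand": -1,"linear": [290,21,-175],"spin": 0}]'

```text
clock: 5.98
tool_pos: [0.5343, 0.0427, 0.2419]
tool_rot: [-1.976, -2.442, 0.001]
contact_force: [0.1, 0.3, -2.5]
width: 0.0211
```

>>> drive_tool --deltas '[{"hand": -1,"linear": [20,1,0],"spin": 0},{"hand": -1,"linear": [32,2,0],"spin": 0},{"hand": -1,"linear": [36,2,0],"spin": 0},{"hand": -1,"linear": [36,2,0],"spin": 0},{"hand": -1,"linear": [36,2,0],"spin": 0}]'

```text
clock: 6.4
tool_pos: [0.5288, 0.0772, 0.2418]
tool_rot: [-1.977, -2.441, 0.002]
contact_force: [0.1, 0.0, -1.9]
width: 0.0211
```

```bash
sed -i 's/+.0355/+.034/g' look.py l2.py; python3 l2.py p5
```

```text
6.4 [0.5288 0.0772 0.2418] 0.021112241857418442 [ 0.1325  0.0225 -1.8628]
[[-0.2078  0.9782 -0.0011]
 [ 0.9782  0.2078 -0.001 ]
 [-0.0008 -0.0013 -1.    ]]
tool in carrier mm 1.203894921241927 -55.07503746137116
scene bowl yellow 1094 [0.5299 0.0799 0.2125] [0.4811 0.031  0.1754] [0.5788 0.1289 0.2497]
scene bowl [ 0.743  -0.2203 -0.0015] 0.98 car -333.98869999999994 -203.7355
scene bowl [0.5293 0.0869 0.1735] 0.61 car 10.56860000000001 -57.49919999999992
scene bowl_spot [0.5281 0.0753 0.0044] 0.83 car -0.5417999999999951 -53.946400000000004
scene carrier [ 0.4734  0.0661 -0.0069] 0.74 car 1.664900000000011 1.4908999999999617
scene lid_clip [0.452  0.1755 0.1803] 0.72 car 113.15449999999998 0.014499999999972868
  rim x- 52 [-67.741  -66.7221 -65.9495]
  rim y- 89 [-121.4215 -119.6861 -118.1195]
  rim y+ 70 [112.4522 114.1529 117.0968]
side bowl yellow 1739 [0.5272 0.0852 0.2129] [0.4775 0.0394 0.176 ] [0.577  0.1309 0.2498]
side bowl [0.5274 0.0797 0.1751] 0.76 car 3.9093000000000044 -54.16310000000008
side bowl [ 0.7442 -0.221   0.0004] 0.68 car -334.92 -204.76679999999996
side carrier [0.4737 0.0667 0.0018] 0.7 car 2.1907999999999928 1.0741999999999696
side lid_clip [0.4532 0.1721 0.1806] 0.78 car 109.57990000000001 -0.4632999999999998
  rim x- 89 [-64.8275 -63.3276 -61.6534]
  rim y- 79 [-118.6935 -113.8074 -113.0265]
  rim y+ 58 [114.6126 116.2929 120.3196]
```

View pics/p5.png

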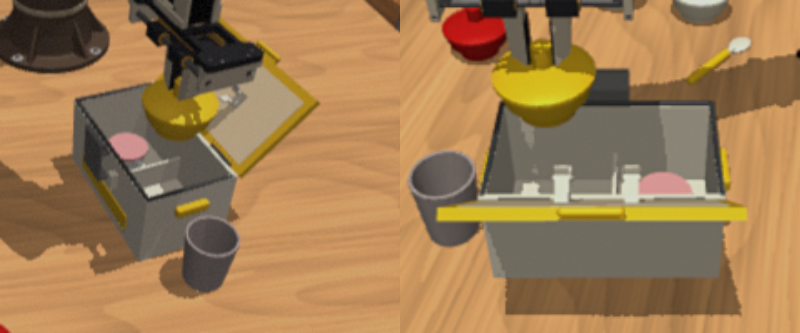

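The bowl hangs upright over the compartment, about 4 mm towards the hinge. I'm lowering it with a small correction.

>>> drive_tool --deltas '[{"hand": -1,"linear": [-4,0,8],"spin": 0},{"hand": -1,"linear": [-4,1,25],"spin": 0},{"hand": -1,"linear": [-4,1,42],"spin": 0},{"hand": -1,"linear": [-4,1,60],"spin": 0},{"hand": -1,"linear": [-4,1,78],"spin": 0},{"hand": -1,"linear": [-4,1,96],"spin": 0},{"hand": -1,"linear": [-4,1,112],"spin": 0},{"hand": -1,"linear": [-4,1,128],"spin": 0},{"hand": -1,"linear": [-4,1,142],"spin": 0},{"hand": -1,"linear": [-4,1,152],"spin": 0},{"hand": -1,"linear": [-4,1,159],"spin": 0},{"hand": -1,"linear": [-4,1,163],"spin": 0},{"hand": -1,"linear": [-4,1,164],"spin": 0},{"hand": -1,"linear": [-4,1,165],"spin": 0},{"hand": -1,"linear": [-4,1,166],"spin": 0},{"hand": -1,"linear": [-4,1,167],"spin": 0}]'

```text
clock: 8.23
tool_pos: [0.5308, 0.0745, 0.0754]
tool_rot: [1.977, 2.442, 0.0]
contact_force: [-0.4, -0.2, -1.9]
width: 0.021
```

>>> drive_tool --deltas '[{"hand": -1,"linear": [0,0,1],"spin": 0},{"hand": -1,"linear": [0,0,2],"spin": 0},{"hand": -1,"linear": [0,0,2.5],"spin": 0},{"hand": -1,"linear": [0,0,3],"spin": 0},{"hand": -1,"linear": [0,0,3],"spin": 0}]'

```text
clock: 8.65
tool_pos: [0.5309, 0.0745, 0.0728]
tool_rot: [1.976, 2.441, 0.0]
contact_force: [-2.0, -0.4, 3.7]
width: 0.0212
```

Touchdown: the vertical force went from -1.9 to +3.7 N. I'm releasing and rising.

>>> drive_tool --deltas '[{"hand": -0.4,"linear": [0,0,0],"spin": 0},{"hand": -0.3,"linear": [0,0,0],"spin": 0},{"hand": -0.2,"linear": [0,0,0],"spin": 0},{"hand": -0.2,"linear": [0,0,0],"spin": 0},{"hand": -0.2,"linear": [0,0,-10],"spin": 0},{"hand": -0.2,"linear": [0,0,-25],"spin": 0},{"hand": -0.2,"linear": [0,0,-50],"spin": 0},{"hand": -0.2,"linear": [0,0,-80],"spin": 0},{"hand": -0.2,"linear": [0,0,-110],"spin": 0},{"hand": -0.2,"linear": [0,0,-140],"spin": 0},{"hand": -0.2,"linear": [-30,0,-165],"spin": 0},{"hand": -0.2,"linear": [-65,0,-175],"spin": 0},{"hand": -0.2,"linear": [-100,0,-175],"spin": 0},{"hand": -0.2,"linear": [-135,0,-175],"spin": 0}]'

```text
clock: 9.82
tool_pos: [0.5596, -0.0587, 0.2501]
tool_rot: [1.974, 2.44, 0.003]
contact_force: [0.4, 0.1, -0.2]
width: 0.0365
```

```bash
python3 - <<'E'
from look import *
for n in ["scene","side"]:
    c=capture(n);P,ok=cloud(c);hsv=cv2.cvtColor(c["frame"],cv2.COLOR_BGR2HSV)
    yel=ok&(abs(hsv[...,0].astype(int)-26)<8)&(hsv[...,1]>150)&(hsv[...,2]>50)
    q=P[yel&(np.linalg.norm(P[...,:2]-[.528,.076],axis=-1)<.06)&(P[...,2]<.1)&(P[...,2]>.02)];print(n,len(q),"mid",(q.min(0)+q.max(0))/2,q.max(0)-q.min(0),"zmax",q[:,2].max())
    k=q[q[:,2]>.075];m=k.mean(0);print("knob",len(k),m,"car",1000*(m[:2]@xc+.034),1000*(m[:2]@yc+.4785))
    q=P[yel&(np.linalg.norm(P[...,:2]-[.40,-.236],axis=-1)<.08)&(P[...,2]<.03)];m=cv2.minAreaRect(q[:,:2].astype(np.float32)*1000);print("spoon",m)
    dirv=np.linalg.svd(q[:,:2]-q[:,:2].mean(0),full_matrices=False)[2][0];print(np.degrees(np.arctan2(dirv[1],dirv[0])),q[:,:2].mean(0))
    t=(q[:,:2]-q[:,:2].mean(0))@dirv; print("ext",t.min(),t.max(),"mid",q[:,:2].mean(0)+dirv*(t.min()+t.max())/2)
E
```

```text
9.8167 [ 0.5596 -0.0587  0.2501] 0.03648694905198781 [ 0.3654  0.0538 -0.2164]
[[-0.2091  0.9779  0.0034]
 [ 0.9779  0.2091 -0.0005]
 [-0.0013  0.0032 -1.    ]]
tool in carrier mm -138.18752579611674 -57.27530764205985
scene 308 mid [0.5139 0.0856 0.0713] [0.0559 0.078  0.0342] zmax 0.08841940240922298
knob 70 [0.5329 0.0769 0.0831] car -0.004716495473552906 -58.9741132729435
spoon ((402.5936279296875, -238.35263061523438), (96.37616729736328, 12.562276840209961), 62.05618667602539)
60.67098350027009 [ 0.4056 -0.2349]
ext -0.05282442544000014 0.04366375927284037 mid [ 0.4034 -0.2389]
side 532 mid [0.5304 0.0608 0.0688] [0.0964 0.0625 0.0341] zmax 0.08590935060217118
knob 38 [0.5332 0.0807 0.0827] car 3.7133247526068835 -60.09037535980438
spoon ((403.22784423828125, -239.45639038085938), (96.68400573730469, 23.896692276000977), 60.57461166381836)
60.42776650622923 [ 0.4007 -0.2325]
ext -0.05309071980113398 0.04354121076590645 mid [ 0.3983 -0.2367]
```

The bowl is standing about 4 mm from the spot and upright, with the knob top at 83 mm. Next is the spoon: middle at (0.402, -0.238), axis at 60°.

>>> drive_tool --deltas '[{"hand": 0,"linear": [-20,-27,10],"spin": 6},{"hand": 0,"linear": [-40,-54,20],"spin": 12},{"hand": 0,"linear": [-60,-81,35],"spin": 18},{"hand": 0,"linear": [-80,-108,50],"spin": 24},{"hand": 0,"linear": [-100,-135,65],"spin": 30},{"hand": 0,"linear": [-120,-162,80],"spin": 36},{"hand": 0,"linear": [-142,-191,100],"spin": 42},{"hand": 0,"linear": [-142,-191,120],"spin": 42},{"hand": 0,"linear": [-142,-191,120],"spin": 42},{"hand": 0,"linear": [-142,-191,120],"spin": 42},{"hand": 0,"linear": [-142,-191,120],"spin": 42}]'

```text
clock: 10.83
tool_pos: [0.4022, -0.2417, 0.13]
tool_rot: [2.722, 1.56, 0.001]
contact_force: [1.5, 0.1, -0.1]
width: 0.0463
```

```bash
python3 - <<'E'
from look import *
c=capture("wrist");P,ok=cloud(c);hsv=cv2.cvtColor(c["frame"],cv2.COLOR_BGR2HSV)
yel=ok&(abs(hsv[...,0].astype(int)-26)<8)&(hsv[...,1]>150)&(hsv[...,2]>70)
q=P[yel&(np.linalg.norm(P[...,:2]-[.40,-.236],axis=-1)<.08)&(P[...,2]<.03)]
m=cv2.minAreaRect(q[:,:2].astype(np.float32)*1000);print("spoon",len(q),m)
d=np.linalg.svd(q[:,:2]-q[:,:2].mean(0),full_matrices=False)[2][0];t=(q[:,:2]-q[:,:2].mean(0))@d
mid=q[:,:2].mean(0)+d*(t.min()+t.max())/2;print("ang",np.degrees(np.arctan2(d[1],d[0])),t.max()-t.min(),mid,tool([*mid,.012],s))
print(tip_of("wrist","spoon_grip"))
cv2.imwrite("pics/w2.png",c["frame"])
E
```

```text
10.8333 [ 0.4022 -0.2417  0.13  ] 0.046258050865203536 [ 1.5102  0.1497 -0.0876]
[[ 0.5054  0.8629  0.0026]
 [ 0.8629 -0.5054 -0.0034]
 [-0.0016  0.0039 -1.    ]]
tool in carrier mm -285.06527576415607 134.2586134680821
spoon 1222 ((400.06573486328125, -237.4195556640625), (97.3318862915039, 14.4144926071167), 60.4691047668457)
ang -119.68812138407245 0.09734321692392302 [ 0.4002 -0.2375] [  2.7647  -4.3674 117.984 ]
[{'xyz': [0.4008, -0.2381, 0.0094], 'confidence': 0.6}]
```

View pics/w2.png

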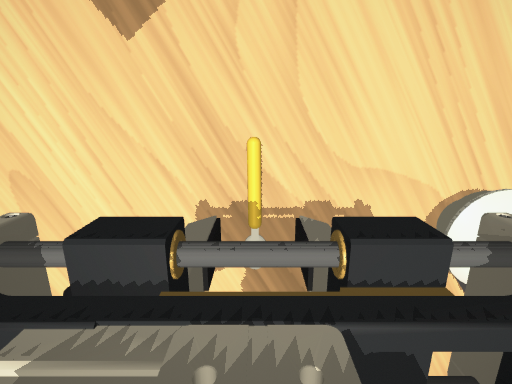

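The handle is vertical in the picture at column 254, aligned with the fingers. I'm lowering so only the fingertips hold it (to keep clear of the lid later) and gripping.

>>> drive_tool --deltas '[{"hand": -0.2,"linear": [3,-4,30],"spin": 0},{"hand": -0.3,"linear": [3,-4,60],"spin": 0},{"hand": -0.3,"linear": [3,-4,90],"spin": 0},{"hand": -0.3,"linear": [3,-4,110],"spin": 0},{"hand": -0.3,"linear": [3,-4,118],"spin": 0},{"hand": -0.3,"linear": [3,-4,118],"spin": 0},{"hand": -0.3,"linear": [3,-4,118],"spin": 0},{"hand": -1,"linear": [3,-4,118],"spin": 0},{"hand": -1,"linear": [3,-4,118],"spin": 0},{"hand": -1,"linear": [3,-4,118],"spin": 0},{"hand": -1,"linear": [3,-4,118],"spin": 0},{"hand": -1,"linear": [3,-4,118],"spin": 0}]' --grip_force 35

```text
clock: 11.93
tool_pos: [0.4015, -0.2381, 0.013]
tool_rot: [2.72, 1.559, 0.003]
contact_force: [-1.0, -0.3, 8.3]
width: 0.0127
```

The width is 12.7 mm and there's 8 N of upward force, so the tips are gripping above the handle's axis. I'm regripping 3.5 mm lower.

>>> drive_tool --deltas '[{"hand": -0.5,"linear": [0,0,0],"spin": 0},{"hand": -0.5,"linear": [0,0,2],"spin": 0},{"hand": -0.5,"linear": [0,0,3.5],"spin": 0},{"hand": -0.5,"linear": [0,0,3.5],"spin": 0},{"hand": -1,"linear": [0,0,3.5],"spin": 0},{"hand": -1,"linear": [0,0,3.5],"spin": 0},{"hand": -1,"linear": [0,0,3.5],"spin": 0},{"hand": -1,"linear": [0,0,3.5],"spin": 0},{"hand": -1,"linear": [0,0,3.5],"spin": 0}]'

```text
clock: 12.68
tool_pos: [0.4015, -0.2381, 0.0095]
tool_rot: [2.72, 1.559, 0.003]
contact_force: [0.1, -0.3, 0.2]
width: 0.0126
```

It's gripped cleanly with almost no vertical force. I'm lifting, turning the handle parallel to the hinge, and moving above the clip.

>>> drive_tool --deltas '[{"hand": -1,"linear": [0,0,-15],"spin": 0},{"hand": -1,"linear": [0,0,-40],"spin": 0},{"hand": -1,"linear": [0,0,-75],"spin": 0},{"hand": -1,"linear": [0,0,-110],"spin": 0},{"hand": -1,"linear": [0,0,-145],"spin": 0},{"hand": -1,"linear": [10,-4,-180],"spin": 0},{"hand": -1,"linear": [30,-12,-215],"spin": 5},{"hand": -1,"linear": [60,-24,-245],"spin": 10},{"hand": -1,"linear": [95,-38,-255],"spin": 15},{"hand": -1,"linear": [130,-52,-255],"spin": 20},{"hand": -1,"linear": [165,-66,-255],"spin": 25},{"hand": -1,"linear": [200,-80,-255],"spin": 30},{"hand": -1,"linear": [235,-94,-255],"spin": 35},{"hand": -1,"linear": [265,-106,-255],"spin": 40},{"hand": -1,"linear": [295,-118,-255],"spin": 45},{"hand": -1,"linear": [325,-130,-255],"spin": 48},{"hand": -1,"linear": [345,-138,-255],"spin": 48},{"hand": -1,"linear": [352,-141,-255],"spin": 48},{"hand": -1,"linear": [352,-141,-255],"spin": 48},{"hand": -1,"linear": [352,-141,-255],"spin": 48}]'

```text
clock: 14.35
tool_pos: [0.4564, 0.1373, 0.2626]
tool_rot: [3.119, 0.318, 0.005]
contact_force: [0.0, -0.3, -0.5]
width: 0.0131
```

```bash
cat > l3.py <<'E'
from look import *
print("q",s["qpos"])
ims=[]
for n in ["scene","side"]:
    c=capture(n);P,ok=cloud(c);np.savez("e_"+n,**c);hsv=cv2.cvtColor(c["frame"],cv2.COLOR_BGR2HSV)
    yel=ok&(abs(hsv[...,0].astype(int)-26)<8)&(hsv[...,1]>150)&(hsv[...,2]>70)
    u=1000*(P[...,:2]@xc+.034);v=1000*(P[...,:2]@yc+.4785)
    tu=1000*(s["tool_pos"][:2]@xc+.034)
    q=P[yel&(abs(u-tu)<20)&(abs(v)<75)&(abs(P[...,2]-s["tool_pos"][2])<.025)]
    if len(q)>10:
        d=np.linalg.svd(q-q.mean(0),full_matrices=False)[2][0];print(n,"spoon",len(q),q.mean(0),"dir·yc",d[:2]@yc,"d·xc",d[:2]@xc,"dz",d[2])
        vv=1000*(q[:,:2]@yc+.4785);uu=1000*(q[:,:2]@xc+.034);print("  v",vv.min(),vv.max(),"u",uu.min(),uu.max(),"z",q[:,2].min(),q[:,2].max())
    g=ok&(abs(v)>40)&(abs(v)<112)&(u>85)&(u<165)&(P[...,2]>.14)&(P[...,2]<.22);w=np.c_[u[g],P[...,2][g]*1000]
    for i in range(6):
        k,b=np.polyfit(w[:,0],w[:,1],1);w=w[abs(w[:,1]-k*w[:,0]-b)<(15,10,7,5,4,4)[i]]
    print("  lid line",len(w),"theta",np.pi-np.arctan(k),"u at z=120",(120-b)/k)
    for t in ["spoon_grip","lid_clip"]:
        for d in tip_of(n,t):
            X=np.array(d["xyz"])
            if d["confidence"]>.35: print("  ",t,round(d["confidence"],2),"car",1000*(X[:2]@xc+.034),1000*(X[:2]@yc+.4785),X[2]*1000)
    ims.append(c["frame"])
cv2.imwrite("pics/%s.png"%sys.argv[1],np.hstack([cv2.resize(ims[0][80:230,260:440],(400,333)),cv2.resize(ims[1][160:310,150:330],(400,333))]))
E
python3 l3.py p6
```

```text
14.35 [0.4564 0.1373 0.2626] 0.013096039792211581 [ 0.0449 -0.3064 -0.4756]
[[ 0.9794  0.2021  0.0039]
 [ 0.2021 -0.9794 -0.0056]
 [ 0.0027  0.0063 -1.    ]]
tool in carrier mm 74.8324820856725 3.566167917467944
q [ 0.0154  0.2111 -0.5012  1.8495  0.1204  1.1083 -1.8975]
scene spoon 97 [0.4809 0.1396 0.2663] dir·yc -0.9999964462403045 d·xc 0.021470307282647177 dz -0.003482493419126177
  v -45.20256945360318 44.44237976152643 u 67.21348067982377 78.3913705971236 z 0.25860656279858846 0.2714813937068878
  lid line 1745 theta 2.3504580643344513 u at z=120 70.6700306346093
   spoon_grip 0.76 car -289.2899 306.45210000000003 4.1000000000000005
   spoon_grip 0.52 car 79.63799999999999 1.0034000000000431 261.1
   lid_clip 0.86 car 110.08070000000001 -1.487900000000042 184.0
side spoon 50 [0.4148 0.1317 0.2642] dir·yc 0.08867333950305216 d·xc -0.3564140179476195 dz 0.9301445683097025
  v 41.74320688682898 50.912454690969334 u 73.03981485097427 81.54808565070587 z 0.2552139702381414 0.2688923303498194
  lid line 314 theta 2.3535883761065515 u at z=120 70.00379003781143
   spoon_grip 0.78 car -286.79679999999996 306.64539999999994 9.1
   lid_clip 0.75 car 109.32720000000002 -0.20600000000003948 182.60000000000002
```

View pics/p6.png

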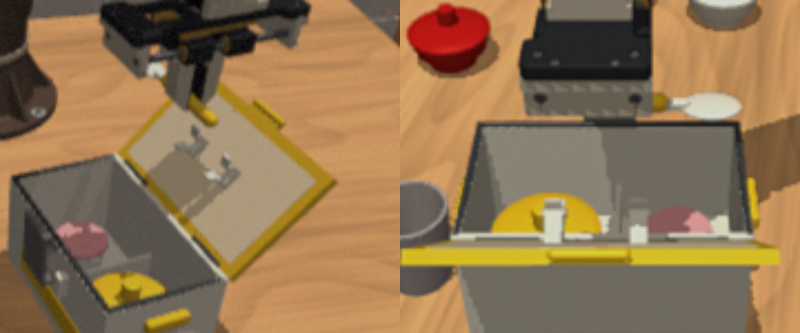

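The spoon is held level and parallel to the hinge, and the lid reads about 2.352 rad. I'm approaching along the clip's axis up to the mouth.

>>> drive_tool --deltas '[{"hand": -1,"linear": [2,-1,15],"spin": 0},{"hand": -1,"linear": [2,-2,30],"spin": 0},{"hand": -1,"linear": [2,-2,42],"spin": 0},{"hand": -1,"linear": [2,-2,47],"spin": 0},{"hand": -1,"linear": [2,-5,50],"spin": 0},{"hand": -1,"linear": [2,-9,54],"spin": 0},{"hand": -1,"linear": [2,-13,58],"spin": 0},{"hand": -1,"linear": [2,-16,61],"spin": 0},{"hand": -1,"linear": [2,-16,61],"spin": 0},{"hand": -1,"linear": [2,-16,61],"spin": 0}]' --grip_force 45

```text
clock: 15.48
tool_pos: [0.4557, 0.1531, 0.202]
tool_rot: [3.12, 0.316, 0.007]
contact_force: [-0.5, 0.7, -1.0]
width: 0.0128
```

```bash
python3 l3.py p7
```

```text
15.4833 [0.4557 0.1531 0.202 ] 0.012832993827424229 [-0.5209  0.7291 -0.9867]
[[ 0.9796  0.2007  0.0049]
 [ 0.2007 -0.9796 -0.0052]
 [ 0.0037  0.0061 -1.    ]]
tool in carrier mm 90.45199809567863 1.0036882761268462
q [-0.0308  0.2806 -0.5004  1.9287  0.1701  0.9703 -1.9798]
scene spoon 98 [0.4806 0.1561 0.2059] dir·yc -0.9998746842355506 d·xc 0.02595128804992325 dz -0.006567067573619085
  v -47.72369664028603 43.53966637554907 u 83.50157552810283 95.21553946994085 z 0.19781691827395861 0.21137022528633015
  lid line 1423 theta 2.349900193287182 u at z=120 70.7822833296573
   spoon_grip 0.66 car -284.76809999999995 307.5491 4.8999999999999995
   spoon_grip 0.42 car 91.84830000000002 -0.22490000000002786 199.1
   lid_clip 0.95 car 107.99970000000002 -1.6652999999999807 185.5
side spoon 49 [0.4143 0.1479 0.2044] dir·yc -0.08789648063445171 d·xc 0.6907294672788424 dz -0.7179086562104876
  v 38.403533037785046 47.992279966281856 u 88.34327321769928 97.47207571674821 z 0.1984881728537228 0.20844907354779582
  lid line 328 theta 3.050501430289475 u at z=120 -784.5103832794247
   spoon_grip 0.55 car -284.8045 307.8632999999999 8.9
   lid_clip 0.61 car 107.09140000000001 -0.14660000000005224 181.0
```

View pics/p7.png

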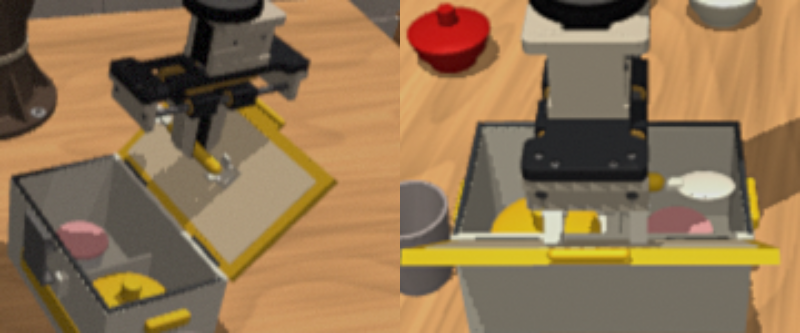

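The handle is at the prong mouth with the lid unmoved. I'm pressing in steps.

>>> drive_tool --deltas '[{"hand": -1,"linear": [0,-3,2],"spin": 0},{"hand": -1,"linear": [0,-6,4],"spin": 0},{"hand": -1,"linear": [0,-9,6],"spin": 0},{"hand": -1,"linear": [0,-12,8],"spin": 0},{"hand": -1,"linear": [0,-12,8],"spin": 0}]'

```text
clock: 16.2
tool_pos: [0.4532, 0.1651, 0.1935]
tool_rot: [3.12, 0.316, 0.006]
contact_force: [-0.2, 0.8, -0.8]
width: 0.0129
```

>>> drive_tool --deltas '[{"hand": -1,"linear": [0,-1,1.2],"spin": 0},{"hand": -1,"linear": [0,-2,2.4],"spin": 0},{"hand": -1,"linear": [0,-3,3.6],"spin": 0},{"hand": -1,"linear": [0,-4,4.8],"spin": 0},{"hand": -1,"linear": [0,-4,4.8],"spin": 0}]'

```text
clock: 16.62
tool_pos: [0.4524, 0.1694, 0.1887]
tool_rot: [3.12, 0.317, 0.007]
contact_force: [-0.2, 0.2, 3.2]
width: 0.0126
```

```bash
python3 l3.py p8|grep -v rot
```

```text
16.6167 [0.4524 0.1694 0.1887] 0.012552351690683925 [-0.2228  0.1539  3.2265]
[[ 0.9796  0.201   0.0047]
 [ 0.201  -0.9796 -0.0047]
 [ 0.0037  0.0056 -1.    ]]
tool in carrier mm 107.07546979108507 0.9281435224145484
q [-0.0655  0.3009 -0.5036  1.9406  0.1859  0.9423 -2.0282]
scene spoon 93 [0.4766 0.1717 0.1925] dir·yc -0.9995749529580149 d·xc 0.03270157705379656 dz -0.015697307165132644
  v -47.04377542478938 41.555177727180535 u 98.99552522395456 111.72229694932152 z 0.18540543899027948 0.19851133793259443
  lid line 1291 theta 2.430066150120977 u at z=120 70.32012121228837
   spoon_grip 0.68 car -288.92550000000006 307.7043 5.3
   spoon_grip 0.67 car 112.31440000000002 0.39479999999997295 189.5
   lid_clip 0.85 car 115.54509999999999 -0.28169999999999584 178.9
side spoon 48 [0.4106 0.1647 0.1914] dir·yc -0.10826128505913163 d·xc 0.5844922622878421 dz -0.8042467747422952
  v 38.34907285987299 47.830256774010984 u 106.87264063253298 114.59911830816897 z 0.18535426789698545 0.19599978553280303
  lid line 436 theta 2.429456289017983 u at z=120 70.15057685296102
   spoon_grip 0.57 car -287.8285 303.1825 8.200000000000001
   lid_clip 0.67 car 109.1519 -0.06710000000004213 179.60000000000002
```

>>> drive_tool --deltas '[{"hand": -1,"linear": [0,-1,1.2],"spin": 0},{"hand": -1,"linear": [0,-2,2.4],"spin": 0},{"hand": -1,"linear": [0,-3,3.6],"spin": 0},{"hand": -1,"linear": [0,-4,4.8],"spin": 0},{"hand": -1,"linear": [0,-4,4.8],"spin": 0}]'

```text
clock: 17.33
tool_pos: [0.452, 0.1735, 0.1841]
tool_rot: [3.121, 0.316, 0.008]
contact_force: [-0.4, 0.2, 5.5]
width: 0.013
```

```bash
python3 l3.py p8|grep -v rot
```

```text
17.3333 [0.452  0.1735 0.1841] 0.012981154326109058 [-0.4346  0.2056  5.5119]
[[ 0.9796  0.2007  0.0057]
 [ 0.2008 -0.9796 -0.0042]
 [ 0.0047  0.0052 -1.    ]]
tool in carrier mm 111.18985760862374 0.41865777068145205
q [-0.0749  0.3078 -0.5035  1.9447  0.1914  0.9315 -2.0416]
scene spoon 92 [0.4765 0.176  0.1877] dir·yc -0.9999435166739219 d·xc 0.02328466089627551 dz -0.0060639008483943276
  v -48.175105507644865 40.6153691618244 u 104.6557240893078 115.52715633373302 z 0.17835082637758318 0.19304064202579696
  lid line 1243 theta 2.4543695094099665 u at z=120 69.92902703617509
   spoon_grip 0.6 car 113.20470000000002 1.2303000000000175 180.7
   spoon_grip 0.48 car -287.12019999999995 305.589 6.8
   lid_clip 0.82 car 118.1269 -1.1289000000000438 180.7
side spoon 42 [0.41   0.1688 0.1866] dir·yc 0.16992829766114062 d·xc 0.5004109760772806 dz -0.8490249205354685
  v 38.340070744417034 47.782626064545084 u 110.0241396978963 118.68072878384842 z 0.17915330572636787 0.19014943315637445
  lid line 541 theta 2.451492631628213 u at z=120 70.1604432189876
   spoon_grip 0.68 car -286.2755 305.7187 6.7
   lid_clip 0.59 car 116.7609 -0.3319000000000516 177.1
```

>>> drive_tool --deltas '[{"hand": -1,"linear": [0,-1,1.2],"spin": 0},{"hand": -1,"linear": [0,-2,2.4],"spin": 0},{"hand": -1,"linear": [0,-3,3.6],"spin": 0},{"hand": -1,"linear": [0,-4,4.8],"spin": 0},{"hand": -1,"linear": [0,-4,4.8],"spin": 0}]'

```text
clock: 18.05
tool_pos: [0.4513, 0.1782, 0.1792]
tool_rot: [3.122, 0.318, 0.009]
contact_force: [0.7, 3.8, 0.5]
width: 0.0127
```

```bash
python3 l3.py p8|grep -v rot
```

```text
18.05 [0.4513 0.1782 0.1792] 0.012671133118854755 [0.6698 3.8235 0.5356]
[[ 0.9795  0.2015  0.0059]
 [ 0.2015 -0.9795 -0.0031]
 [ 0.0052  0.0042 -1.    ]]
tool in carrier mm 115.97006059195417 0.18188267570162786
q [-0.0848  0.3154 -0.5038  1.949   0.1966  0.9203 -2.0549]
scene spoon 83 [0.4765 0.1812 0.1837] dir·yc -0.9998019994994478 d·xc 0.029201737292255392 dz -0.00303579336329324
  v -49.41820778433542 42.21298434696141 u 109.68638502700344 120.93786985830417 z 0.17519683743207912 0.1890010384314083
  lid line 1221 theta 2.4519630758212556 u at z=120 70.20723995692947
   spoon_grip 0.7 car 117.2734 2.1155999999999953 176.3
   spoon_grip 0.67 car -285.235 305.8074 6.6
   lid_clip 0.83 car 115.33340000000001 0.17139999999998823 180.0
side spoon 42 [0.4093 0.1734 0.1813] dir·yc 0.1694395345020033 d·xc -0.6892316026179085 dz 0.7046166902930291
  v 38.283915626380505 46.19531066769495 u 113.84409943479402 123.57821886772275 z 0.1754868614482069 0.1852214022812442
  lid line 660 theta 2.45050573880297 u at z=120 70.23877018252414
   spoon_grip 0.85 car -286.2663 306.73870000000005 7.9
```

The force dropped from 5.5 N to about 0.5 N, so the clip snapped and the spoon is at its home estimate. I'm opening slightly and rising straight up.

>>> drive_tool --deltas '[{"hand": -0.6,"linear": [0,0,0],"spin": 0},{"hand": -0.55,"linear": [0,0,0],"spin": 0},{"hand": -0.5,"linear": [0,0,-1],"spin": 0},{"hand": -0.5,"linear": [0,0,-3],"spin": 0},{"hand": -0.5,"linear": [0,0,-6],"spin": 0},{"hand": -0.5,"linear": [0,0,-12],"spin": 0},{"hand": -0.5,"linear": [0,0,-20],"spin": 0},{"hand": -0.5,"linear": [0,0,-40],"spin": 0},{"hand": -0.5,"linear": [0,0,-65],"spin": 0},{"hand": -0.5,"linear": [0,20,-90],"spin": 0},{"hand": -0.5,"linear": [0,50,-100],"spin": 0},{"hand": -0.8,"linear": [0,90,-100],"spin": 0},{"hand": -1,"linear": [0,130,-100],"spin": 0},{"hand": -1,"linear": [0,170,-100],"spin": 0},{"hand": -1,"linear": [0,180,-100],"spin": 0}]'

```text
clock: 19.6
tool_pos: [0.4877, -0.005, 0.2808]
tool_rot: [3.12, 0.305, 0.01]
contact_force: [-0.6, -0.2, -0.7]
width: 0.0022
```

```bash
cat > chk.py <<'E'
from look import *
ims=[]
for n in ["scene","side"]:
    c=capture(n);P,ok=cloud(c);hsv=cv2.cvtColor(c["frame"],cv2.COLOR_BGR2HSV)
    yel=ok&(abs(hsv[...,0].astype(int)-26)<8)&(hsv[...,1]>130)&(hsv[...,2]>60)
    u=1000*(P[...,:2]@xc+.034);v=1000*(P[...,:2]@yc+.4785);z=1000*P[...,2]
    g=ok&(abs(v)>40)&(abs(v)<112)&(u>85)&(u<165)&(z>140)&(z<220);w=np.c_[u[g],z[g]]
    for i in range(6):
        k,b=np.polyfit(w[:,0],w[:,1],1);w=w[abs(w[:,1]-k*w[:,0]-b)<(15,10,7,5,4,4)[i]]
    th=np.pi-np.arctan(k);u0=(120-b)/k-1/np.sin(th);print(n,"theta",th,"hinge u",u0)
    lx=-((u-u0)*-np.cos(th)+(z-120)*np.sin(th)); lz=(u-u0)*np.sin(th)+(z-120)*np.cos(th)
    q=yel&(abs(lx+72)<18)&(lz<-6)&(lz>-40)&(abs(v)<60)
    print(" spoon in lid",q.sum(),"x",np.median(lx[q]),np.percentile(lx[q],[3,97]),"z top",np.percentile(lz[q],[2,10,50]),"y",v[q].min(),v[q].max(),"slope x/y",np.polyfit(v[q],lx[q],1)[0],"z/y",np.polyfit(v[q],lz[q],1)[0])
    for t in ["spoon_grip","lid_clip"]:
        for d in tip_of(n,t):
            X=np.array(d["xyz"])
            if d["confidence"]>.35: print("  ",t,round(d["confidence"],2),"car",1000*(X[:2]@xc+.034),1000*(X[:2]@yc+.4785),X[2]*1000)
    ims.append(c["frame"])
cv2.imwrite("pics/%s.png"%sys.argv[1],np.hstack([cv2.resize(ims[0][80:230,260:440],(400,333)),cv2.resize(ims[1][160:310,150:330],(400,333))]))
E
python3 chk.py p9
```

```text
19.6 [ 0.4877 -0.005   0.2808] 0.002246040596806289 [-0.5523 -0.2168 -0.6993]
[[ 0.981   0.1939  0.0067]
 [ 0.1939 -0.981  -0.0059]
 [ 0.0055  0.0071 -1.    ]]
tool in carrier mm -70.88090467530357 2.0587742214665528
scene theta 2.451853299548256 hinge u 68.63787986514754
 spoon in lid 155 x -75.42538767353656 [-81.8302 -70.3057] z top [-22.9264 -22.25   -20.217 ] y -48.89186758481529 42.91608089650251 slope x/y 0.003665440710070338 z/y -0.013795143795417868
   spoon_grip 0.62 car 116.9542 -2.825000000000022 176.1
   spoon_grip 0.5 car -287.4205999999999 307.08259999999996 5.2
   lid_clip 0.75 car 117.847 0.4625999999999797 180.2
side theta 2.4509820536595255 hinge u 68.60536339206377
 spoon in lid 337 x -79.83095174222603 [-82.2644 -73.9781] z top [-21.5489 -20.3928 -14.7215] y -45.29690939279124 46.17437342264519 slope x/y -0.004324898060858654 z/y 0.02657106050911625
   spoon_grip 0.72 car 116.15509999999999 -2.248899999999998 180.2
   spoon_grip 0.58 car -286.2437 304.89449999999994 8.1
   lid_clip 0.67 car 115.88900000000001 0.8725999999999456 177.9
```

View pics/p9.png

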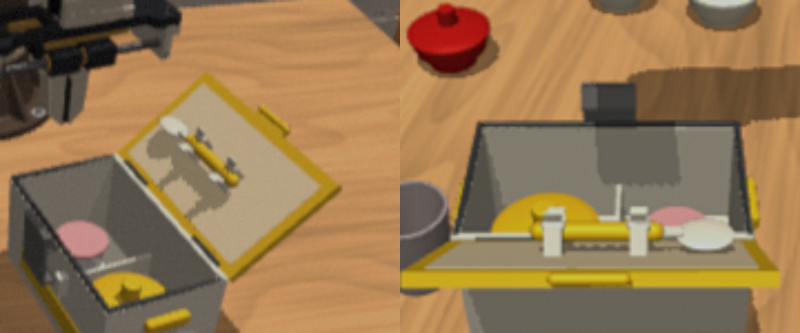

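The spoon is home: its top is at lid z ≈ -22 mm, it lies parallel and centred, and the lid is at 2.45 rad. The picture shows both prong pairs around the handle and the bowl in its compartment. Now I'm closing the fingers, turning them along the hinge, and going round behind the lid.

>>> drive_tool --deltas '[{"hand": -1,"linear": [0,-10,-5],"spin": -7},{"hand": -1,"linear": [0,-30,-10],"spin": -14},{"hand": -1,"linear": [0,-55,-10],"spin": -21},{"hand": -1,"linear": [0,-80,-10],"spin": -28},{"hand": -1,"linear": [0,-105,-10],"spin": -35},{"hand": -1,"linear": [0,-130,-10],"spin": -42},{"hand": -1,"linear": [0,-155,-10],"spin": -49},{"hand": -1,"linear": [0,-180,-10],"spin": -56},{"hand": -1,"linear": [0,-205,-10],"spin": -63},{"hand": -1,"linear": [0,-230,-10],"spin": -70},{"hand": -1,"linear": [0,-255,-10],"spin": -77},{"hand": -1,"linear": [0,-280,-10],"spin": -84},{"hand": -1,"linear": [0,-299,-10],"spin": -90},{"hand": -1,"linear": [0,-299,0],"spin": -90},{"hand": -1,"linear": [0,-299,0],"spin": -90},{"hand": -1,"linear": [0,-299,0],"spin": -90}]'

```text
clock: 21.23
tool_pos: [0.4251, 0.2963, 0.2788]
tool_rot: [1.979, 2.432, 0.001]
contact_force: [0.4, -0.5, 0.2]
width: 0.0005
```

```bash
python3 look.py; python3 -c "
from h import *;print(sense()['qpos'])"
```

```text
21.2333 [0.4251 0.2963 0.2788] 0.0004921316957007224 [ 0.3596 -0.5167  0.1595]
[[-0.2032  0.9791  0.005 ]
 [ 0.9791  0.2032 -0.0036]
 [-0.0045  0.0041 -1.    ]]
tool in carrier mm 236.96403437923504 1.5534592316278628
[-0.0969  0.3288 -0.8001  1.7187  0.2577  1.2006 -0.7598]
```

>>> drive_tool --deltas '[{"hand": -1,"linear": [0,0,30],"spin": 0},{"hand": -1,"linear": [0,0,60],"spin": 0},{"hand": -1,"linear": [0,0,84],"spin": 0},{"hand": -1,"linear": [-10,0,85],"spin": 0},{"hand": -1,"linear": [-22,0,85],"spin": 0},{"hand": -1,"linear": [-33,0,83],"spin": 0},{"hand": -1,"linear": [-40,0,77],"spin": 0},{"hand": -1,"linear": [-47,0,71],"spin": 0},{"hand": -1,"linear": [-53,0,65],"spin": 0},{"hand": -1,"linear": [-59,0,58],"spin": 0},{"hand": -1,"linear": [-65,0,54],"spin": 0},{"hand": -1,"linear": [-72,0,49],"spin": 0}]'

```text
clock: 22.23
tool_pos: [0.4403, 0.2264, 0.2323]
tool_rot: [1.979, 2.432, 0.006]
contact_force: [-1.9, 4.9, 2.7]
width: 0.0002
```

```bash
python3 look.py|grep -v rot; cat > th.py <<'E'
from look import *
for n in ["scene","side"]:
    c=capture(n);P,ok=cloud(c)
    hsv=cv2.cvtColor(c["frame"],cv2.COLOR_BGR2HSV)
    u=1000*(P[...,:2]@xc+.034)-69;v=1000*(P[...,:2]@yc+.4785);z=1000*P[...,2]-120
    r=np.hypot(u,z);g=ok&(abs(v)>55)&(abs(v)<115)&(r>60)&(r<140)&(z>-5)
    a=np.arctan2(z,-u)[g];h,e=np.histogram(a,bins=np.arange(-.1,2.7,.03));print(n,g.sum(),[(round(e[i]+.015,2),int(h[i])) for i in np.argsort(-h)[:4]])
cv2.imwrite("pics/%s.png"%sys.argv[1],c["frame"][130:330,120:360])
E
python3 th.py q1|tail -2
```

```text
22.2333 [0.4403 0.2264 0.2323] 0.00023618690267667597 [-1.8713  4.938   2.7008]
[[-0.2031  0.9791  0.007 ]
 [ 0.9792  0.2031 -0.0009]
 [-0.0023  0.0067 -1.    ]]
tool in carrier mm 165.42081378065308 1.060318890309997
scene 1534 [(np.float64(2.13), 688), (np.float64(2.1), 465), (np.float64(0.03), 66), (np.float64(2.16), 60)]
side 1105 [(np.float64(2.19), 399), (np.float64(2.22), 249), (np.float64(2.26), 173), (np.float64(2.16), 114)]
```

The lid is following at about 2.1 rad. I'm carrying on over the top.

>>> drive_tool --deltas '[{"hand": -1,"linear": [-7,0,-3],"spin": 0},{"hand": -1,"linear": [-13,0,-6],"spin": 0},{"hand": -1,"linear": [-20,0,-9],"spin": 0},{"hand": -1,"linear": [-27,0,-12],"spin": 0},{"hand": -1,"linear": [-34,0,-15],"spin": 0},{"hand": -1,"linear": [-41,0,-18],"spin": 0},{"hand": -1,"linear": [-50,0,-20],"spin": 0},{"hand": -1,"linear": [-59,0,-22],"spin": 0},{"hand": -1,"linear": [-68,0,-22],"spin": 0},{"hand": -1,"linear": [-76,0,-22],"spin": 0},{"hand": -1,"linear": [-84,0,-22],"spin": 0},{"hand": -1,"linear": [-92,0,-21],"spin": 0},{"hand": -1,"linear": [-100,0,-20],"spin": 0},{"hand": -1,"linear": [-109,0,-19],"spin": 0},{"hand": -1,"linear": [-118,0,-17],"spin": 0},{"hand": -1,"linear": [-127,0,-14],"spin": 0},{"hand": -1,"linear": [-136,0,-11],"spin": 0},{"hand": -1,"linear": [-145,0,-7],"spin": 0}]'

```text
clock: 23.83
tool_pos: [0.4701, 0.082, 0.2394]
tool_rot: [1.981, 2.429, 0.004]
contact_force: [-0.2, 1.7, -0.4]
width: 0.0004
```

```bash
python3 th.py q2
```

```text
23.8333 [0.4701 0.082  0.2394] 0.00039118281650943505 [-0.2306  1.7284 -0.4017]
[[-0.201   0.9796  0.0074]
 [ 0.9796  0.201  -0.0027]
 [-0.0041  0.0067 -1.    ]]
tool in carrier mm 17.890664719952944 1.442095694974277
scene 415 [(np.float64(0.03), 70), (np.float64(0.06), 54), (np.float64(1.0), 53), (np.float64(0.0), 50)]
side 3232 [(np.float64(1.05), 1006), (np.float64(1.08), 777), (np.float64(1.11), 580), (np.float64(1.14), 407)]
```

>>> drive_tool --deltas '[{"hand": -1,"linear": [-7,0,5],"spin": 0},{"hand": -1,"linear": [-14,0,10],"spin": 0},{"hand": -1,"linear": [-21,0,16],"spin": 0},{"hand": -1,"linear": [-28,0,22],"spin": 0},{"hand": -1,"linear": [-35,0,29],"spin": 0},{"hand": -1,"linear": [-42,0,36],"spin": 0},{"hand": -1,"linear": [-49,0,43],"spin": 0},{"hand": -1,"linear": [-55,0,51],"spin": 0},{"hand": -1,"linear": [-60,0,59],"spin": 0},{"hand": -1,"linear": [-64,0,67],"spin": 0},{"hand": -1,"linear": [-68,0,74],"spin": 0},{"hand": -1,"linear": [-70,0,80],"spin": 0},{"hand": -1,"linear": [-72,0,85],"spin": 0},{"hand": -1,"linear": [-72,0,88],"spin": 0},{"hand": -1,"linear": [-72,0,88],"spin": 0}]'

```text
clock: 25.18
tool_pos: [0.4849, 0.0094, 0.1507]
tool_rot: [1.984, 2.426, 0.001]
contact_force: [-0.4, -0.6, -0.7]
width: 0.0005
```

```bash
python3 th.py q3
```

```text
25.1833 [0.4849 0.0094 0.1507] 0.0004516112412579684 [-0.4358 -0.6468 -0.7227]
[[-0.1985  0.9801  0.0059]
 [ 0.9801  0.1985 -0.0042]
 [-0.0053  0.005  -1.    ]]
tool in carrier mm -56.17491404489308 1.831232941731764
scene 995 [(np.float64(0.18), 289), (np.float64(0.21), 174), (np.float64(0.24), 120), (np.float64(0.28), 84)]
side 1966 [(np.float64(0.18), 606), (np.float64(0.21), 443), (np.float64(0.24), 374), (np.float64(0.28), 231)]
```

The lid is at about 0.08 rad. I'm pressing down in small steps near the front edge.

>>> drive_tool --deltas '[{"hand": -1,"linear": [0,0,3],"spin": 0},{"hand": -1,"linear": [0,0,5],"spin": 0},{"hand": -1,"linear": [0,0,7],"spin": 0},{"hand": -1,"linear": [0,0,8],"spin": 0},{"hand": -1,"linear": [0,0,9],"spin": 0},{"hand": -1,"linear": [0,0,9],"spin": 0}]'

```text
clock: 25.78
tool_pos: [0.4856, 0.0091, 0.1427]
tool_rot: [1.984, 2.425, 0.001]
contact_force: [-0.0, -3.9, 8.1]
width: 0.0002
```

>>> drive_tool --deltas '[{"hand": -1,"linear": [0,0,1],"spin": 0},{"hand": -1,"linear": [0,0,2],"spin": 0},{"hand": -1,"linear": [0,0,3],"spin": 0},{"hand": -1,"linear": [0,0,4],"spin": 0},{"hand": -1,"linear": [0,0,4],"spin": 0},{"hand": -1,"linear": [0,0,4],"spin": 0}]'

```text
clock: 26.28
tool_pos: [0.4856, 0.0088, 0.1393]
tool_rot: [1.983, 2.424, 0.001]
contact_force: [-3.3, -3.3, 12.2]
width: 0.0001
```

>>> drive_tool --deltas '[{"hand": -1,"linear": [0,0,1],"spin": 0},{"hand": -1,"linear": [0,0,2],"spin": 0},{"hand": -1,"linear": [0,0,3],"spin": 0},{"hand": -1,"linear": [0,0,3],"spin": 0},{"hand": -1,"linear": [0,0,3],"spin": 0}]'

```text
clock: 26.7
tool_pos: [0.4858, 0.0088, 0.1387]
tool_rot: [1.982, 2.422, -0.001]
contact_force: [-12.8, -4.3, 39.5]
width: 0.0003
```

The force is now stiff, 39 N with no further travel, so the lid is down. I'm lifting off to check the latch.

>>> drive_tool --deltas '[{"hand": -1,"linear": [0,0,-4],"spin": 0},{"hand": -1,"linear": [0,0,-10],"spin": 0},{"hand": -1,"linear": [0,0,-30],"spin": 0},{"hand": -1,"linear": [0,0,-60],"spin": 0},{"hand": -1,"linear": [0,0,-100],"spin": 0},{"hand": -1,"linear": [-40,0,-130],"spin": 0},{"hand": -1,"linear": [-80,0,-130],"spin": 0},{"hand": -1,"linear": [-120,0,-130],"spin": 0},{"hand": -1,"linear": [-160,0,-130],"spin": 0},{"hand": -1,"linear": [-200,0,-130],"spin": 0},{"hand": -1,"linear": [-200,0,-130],"spin": 0}]'

```text
clock: 27.62
tool_pos: [0.524, -0.1961, 0.2695]
tool_rot: [1.994, 2.41, -0.005]
contact_force: [-0.3, -1.3, -0.2]
width: 0.0007
```

```bash
python3 - <<'E'
from look import *
ims=[]
for n in ["scene","side"]:
    c=capture(n);P,ok=cloud(c);u=1000*(P[...,:2]@xc+.034);v=1000*(P[...,:2]@yc+.4785);z=1000*P[...,2]
    g=ok&(abs(v)<105)&(u>-60)&(u<55)&(z>115)&(z<150);A=np.c_[u[g],v[g],np.ones(g.sum())]
    k=np.linalg.lstsq(A,z[g],rcond=None)[0];print(n,g.sum(),"slope u (=-theta)",k[0],"v",k[1],"z at front -70, hinge",k[2]-70*k[0],k[2]+69*k[0])
    g=ok&(u<-70)&(u>-110)&(abs(v)<30)&(z>120);print("  hook",g.sum(),np.percentile(z[g],[50,97]) if g.any() else 0,u[g].mean() if g.any() else 0)
    g=ok&(np.hypot(P[...,0]-.645,P[...,1]-.103)<.06)&(z>70)&(z<95);print("  cup",P[g].mean(0), [np.round(d["xyz"],3) for d in tip_of(n,"cup")][:1],[np.round(d["xyz"],3) for d in tip_of(n,"white_bowl_a")][:2])
    ims.append(c["frame"])
cv2.imwrite("pics/f.png",np.hstack([cv2.resize(ims[0][90:270,210:426],(400,333)),cv2.resize(ims[1][140:320,130:346],(400,333))]))
E
```

```text
27.6167 [ 0.524  -0.1961  0.2695] 0.0007233965211350122 [-0.3301 -1.3303 -0.2108]
[[-0.1872  0.9823  0.0079]
 [ 0.9823  0.1872 -0.0109]
 [-0.0121  0.0057 -0.9999]]
tool in carrier mm -265.44452309992585 5.733369839350577
scene 2635 slope u (=-theta) 0.0038238325730185797 v 0.0008584288187023503 z at front -70, hinge 134.33870539172773 134.8702181193773
  hook 215 [137.1585 152.5878] -87.08258866599431
  cup [0.6397 0.1026 0.0819] [array([ 0.646,  0.105, -0.002])] [array([ 0.574, -0.391, -0.002]), array([ 0.439, -0.383, -0.001])]
side 4680 slope u (=-theta) -0.0008361254110488866 v -1.0333495879422117e-05 z at front -70, hinge 133.47475418601587 133.35853275388007
  hook 340 [141.0245 150.9805] -81.96821740405964
  cup [0.6453 0.1046 0.0801] [] [array([ 0.574, -0.392,  0.004]), array([ 0.434, -0.38 ,  0.   ])]
```

View pics/f.png

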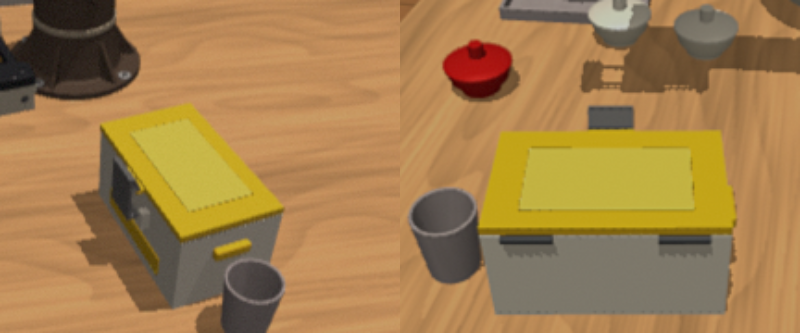

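The lid is flat after release (slope within ±0.004 rad, against at least 0.03 if unlatched), and the hook stands over the tongue. I'm handing in.

```bash
python3 -c "
from cell import sign_off;print(sign_off())"
```

```text
the job is handed in; nothing more can be done
None
```

The meal is packed and handed in at about 28 s on the robot's clock (limit 72 s). The yellow bowl is in its compartment, the yellow spoon is in the lid clip, and the lid is latched.

**Last checks:**
- **Bowl:** it read upright about 4–6 mm from the spot (20 mm allowed), with the knob top at about 83 mm, as expected on the floor. I measured this before closing and could not see it once the lid was shut.
- **Spoon:** after release, and before closing, it sat parallel and centred at the right depth. The two cameras disagreed by about 4 mm on its position across the clip; I put that down to each seeing a different side of the handle.
- **Lid:** with the arm clear it measured 0 ± 0.004 rad, and the picture shows the hook in place.
- **Bystanders:** the cup and white bowls read within a few mm of their starting places.

**What went wrong on the way:**
- Two move calls were refused for a missing key, and nothing moved.
- My first grip on the spoon was too high, so I regripped 3.5 mm lower.
- The last push on the lid reached about 40 N at the closed fingertips, more than the 12–18 N needed. The 40 N limit is for the arm and gripper body, which did not touch the lid.

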